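Charge the airbrush tank with a refill cartridge

TASK

Pull the drawer of the small plywood drawer unit out to its stop and take the metal refill cartridge out of the rack inside. Press the cartridge, hollow end first and squarely, onto the tilted filling nipple of the grey airbrush air unit until it snaps on and sits fully home on the nipple's flat shoulder, and finish like that: still gripping the cartridge and holding it fully home against the valve spring, never letting go. Leave the drawer open, and do not disturb the glue bottle, mug, pencil tin or tape roll.

Things in the scene. Friction and masses are not known exactly. Their poses are not given: they have to be found in the camera images.
- cabinet: Plywood drawer unit with one drawer, fixed to the desk: 200 mm deep (x), 220 mm wide (y), 140 mm high. Origin at the centre of its underside; -x is its front. The drawer slides out along -x.
- drawer (a joint): How far the drawer is pulled out along the unit's -x: 0 shut, 0.12 m at its stop. About 2 N of friction; it stays where it is left.
- drawer_handle (a point): Middle of the steel bar handle on the drawer front: a level bar along the unit's y, 110 mm long, about 10 mm thick, its centre line 35 mm in front of the drawer front, 112 mm above the desk (28 mm below the unit's top). It moves with the drawer. Axes as cabinet.
- rack (a point): Middle of the drawer's rack at floor level (18 mm above the desk); moves with the drawer, axes as cabinet. Wooden plate 20 mm thick with two 32 mm holes at y = +40 and -40 mm: cartridge in one, glue bottle in the other. Drawer front (top 132 mm above the desk): inner face 45 mm towards -x. Drawer sides: 95 mm to either side, 62 mm high. At the stop this point is 75 mm in front of the shell.
- cartridge: Loose round refill cartridge, about 0.13 kg, 90 mm tall, upright in a rack hole, standing on the drawer floor. Origin: centre of its open lower rim, z up its axis. From the rim: brass coupler, diameter 28 mm, to 35 mm, with a 25 mm deep bore (14 mm wide lip at the mouth); flange, diameter 40 mm, 35 to 40 mm; aluminium neck to grip, diameter 24 mm, 40 to 86 mm. Fingertips may bear on the flange.
- nipple: Nipple on the air unit (fixed). Origin: centre of its flat shoulder (diameter 36 mm, 80 mm above the desk). z: outwards along the nipple, 0.42 rad off vertical, leaning to the unit's front; y is level. Post diameter 12 mm, 24 mm tall, tapered nose, snap balls, valve pin 9 mm above it. About 7 N to snap, rim 10 mm from the shoulder. Fully home: rim on the shoulder, origins and axes coincide.
- air_unit: Grey airbrush air unit, fixed to the desk: housing 170 mm deep, 130 mm wide, 93 mm high, with a small round gauge and a black cap on top (to 109 mm). Origin at the centre of its underside, -x is its front; the nipple's shoulder is 120 mm in front of the origin.
- valve_pin (a joint): How far the valve pin on top of the nipple is pressed in: 0 out; the cartridge's bore touches it when its rim is 8 mm from the shoulder; 0.008 m when the cartridge is fully home. Its spring pushes back with 2 N at first and 9 N at fully home; let go, the cartridge springs back 5 to 6 mm.
- glue_bottle: White glue bottle with a pointed nozzle, 27 mm in diameter, 85 mm tall, standing in the other hole of the rack. Origin at its underside's centre. Leave it there.
- mug: White mug, 80 mm across, 95 mm high, with a handle; origin at its underside's centre. Leave alone.
- pencil_tin: Open steel tin, 72 mm across, 100 mm high; origin at its underside's centre. Leave alone.
- tape_roll: Empty cardboard tape core, 90 mm across, 22 mm high, lying flat; origin at its underside's centre. Leave alone.

How it is judged:
On the way, in this order (a step that is already met when the one before it is completed fails the run):
1. the drawer is pulled out to its stop (value of joint drawer above 0.114 m), for 0.1 s.
2. the cartridge is lifted clear of the drawer (distance between cartridge and rack above 0.1 m and height (world z) of cartridge above 0.07 m and contact force between cartridge and the fingers above 0.5 N), for 0.1 s.
3. the cartridge has snapped onto the nipple (x of cartridge in the frame of nipple between -0.0035 and 0.0035 m and y of cartridge in the frame of nipple between -0.0035 and 0.0035 m and angle between the z axis of cartridge and the z axis of nipple, either way round below 0.12 rad and z of cartridge in the frame of nipple below 0.0065 m), for 0.1 s.
At the end, for the whole second after the job is handed in: For the last second the cartridge sits on the nipple: rim under 2.5 mm off the shoulder, centred to 3.5 mm, axis within 0.12 rad, at rest, valve pin in by over 5.5 mm, fingers still pressing on the cartridge (over 2 N); the drawer is at least 90 mm open (x of cartridge in the frame of nipple between -0.0035 and 0.0035 m and y of cartridge in the frame of nipple between -0.0035 and 0.0035 m and angle between the z axis of cartridge and the z axis of nipple, either way round below 0.12 rad and z of cartridge in the frame of nipple below 0.0025 m and value of joint valve_pin above 0.0055 m and contact force between cartridge and the fingers above 2 N and linear speed of cartridge below 0.02 m/s and value of joint drawer above 0.09 m); the arm keeps its last pose, push and grip.
It fails at once if the glue bottle is taken out of its hole (distance between glue_bottle and rack above 0.06 m or angle between glue_bottle's own z axis and vertical above 0.5 rad).
It fails at once if the mug, pencil tin or tape roll is moved by more than 40 mm or tipped over (distance of any of mug, pencil_tin, tape_roll from where it was at the start of the episode above 0.04 m or angle between any of mug, pencil_tin, tape_roll's own z axis and vertical above 0.6 rad).
It also fails if it takes over 58 s, if anything falls off the work surface, if the arm or the gripper's body presses on something with over 40 N, if the wrist force passes 120 N, or if a joint passes its speed limit or range.

ROBOT

A 7-joint arm with a two-finger parallel gripper is mounted at the origin on the work surface. World frame = base frame: x ahead of the robot, y to its left, z up, the work surface at z = 0. Lengths are in m, angles in rad, forces in N, time in s.
With the tool pointing down it reaches from about 0.35 to 0.9 m from the base axis. Payload 8.1 kg.
Tool frame: the origin (TCP) lies at the very end of the fingers, on their centre line; the grasp point (between the pads) lies grip_point_offset behind it (grip_point_offset is the distance from the TCP to the grasp point, in m); z points along the fingers, y is the direction in which the jaws open and shut (so a half turn about z gives the same grasp; the last joint's range is limited). The gripper opens to 92 mm and grips with 3 to 60 N. Pads are 19 mm wide; open, the fingers measure 130 mm over their backs; the gripper's body (75 mm by 190 mm) begins 47 mm behind the grasp point.
Start: joints at [1.026, 0.434, 0.025, 1.573, -0.012, 1.134, -0.075], TCP at [0.267, -0.565, 0.227] pointing down, gripper open.
Joint ranges: [-2.62, 2.62], [-0.44, 2.09], [-1.27, 1.32], [0.08, 2.57], [-1.32, 4.46], [0.12, 2], [-2.74, 2.74]. Speed limits (rad/s): [2.22, 2.22, 3.01, 3.01, 3.14, 3.14, 3.14].

INTERFACE

Orientations are given as a rotation vector (axis times angle).
In Python, from cell import * gives the robot as it stands.
- The arm moves only by the tool drive_tool, never from a script. Its argument "increments" is a list of rows, each an object of numbers: "grip": the gripper's target within -1 to 1 (shut at 1, half-way at 0, fully open at -1); "tx", "ty", "tz": the shift along the world's x, y, z normalised to -1 to 1, where 1 is 400 mm; "turn": the turn about the world's z normalised to -1 to 1, where 1 is 60 degrees. In form: [{"grip": .., "tx": .., "ty": .., "tz": .., "turn": ..}, ...]. A call has 1 to 20 rows; each row is the pose to reach, as a shift and turn from the pose measured when the call began; what a row does not reach only later rows make up. A row lasts 1/10 s, in which the tool goes at most 50 mm and 8.59 degrees, less where a joint would pass 70% of its speed; a pose out of reach is approached as far as the arm can. A call with a number of a shift or a turn outside -1 to 1 is refused whole. A call with a gripper value outside its range is refused whole. The fingers move at their own pace and stop on an object; "newtons" is the grip in N (left out, the last holds). Time passes only in rows, so rows that repeat a pose let the fingers close. It gives the time, the measured TCP pose, the force and the opening at its end, in the units of the state.
- observe(): the state, without advancing time (a new reading comes with each control period).
- get_image(name): name is "side" or "top"; returns the picture (420x560x3 uint8, red, green, blue); there is no depth.
- camera_info(name): a dict with "fx", "fy", "cx", "cy" (pixels), "eye" and "rotation" of the camera in the world. Camera axes: x right, y down, z forward; pixel columns grow to the right and rows downward; lengths in m; the calibration is good to about 2 mm. A picture is of the moment at which its call begins. camera_info takes no time and is no camera call.
- sign_off(): hands the job in, once; it reports no verdict.
The state is a dict: "clock": time; "joints": joint angles; "dq": joint speeds; "joint_efforts": joint torques, N m; "position": TCP position; "ee_rot": TCP orientation; "force": force on the tool from outside, world axes, zero at the start; "ft_torque": the same for the moment, N m; "width": opening from 0.0 (shut) to 1.0 (fully open).
Only numpy, scipy, OpenCV 4.12 (cv2) and the standard library are available. Lean on these libraries where they do the work, as an engineer would, in place of code of your own. Each camera call takes 0.05 s, during which the arm holds its last target. There are 200 camera calls.

## Working session

There is one attempt and no reset: what is moved stays moved. The work goes in short steps, Python scripts to look and compute and a tool call to move; the robot and the scene stay as the last step left them, time stands still between calls to the robot, and variables do not carry over. Pictures are saved under pics/ and viewed, about 8 in all and at most 12, crops included, and the job is handed in when it is done.

Besides the shell and the picture viewer there is one more tool, called after ">>>" as a command line: name --argument value ..., lists and objects as JSON in quotes. drive_tool: Moves the arm, as the interface text tells. Its arguments: {"type":"object","properties":{"increments":{"type":"array","items":{"type":"object","properties":{"grip":{"type":"number"},"tx":{"type":"number"},"ty":{"type":"number"},"tz":{"type":"number"},"turn":{"type":"number"}}}},"newtons":{"type":"number"}},"required":["increments"]}

```bash
mkdir -p pics; ls
python3 - <<'E'
from cell import *
import cv2,numpy as np
for n in("side","top"):
    im=get_image(n); cv2.imwrite(f"pics/{n}0.png",im[:,:,::-1]); c=camera_info(n); print(n,{k:np.round(v,4).tolist() for k,v in c.items()if k!='name'} )
print(observe())
import cell; print([x for x in dir(cell) if x[0]!='_'])
try: print(grip_point_offset)
except Exception as e: print(e)
E
```

```text
pics
side {'fx': 430.2432, 'fy': 430.2432, 'cx': 277.3899, 'cy': 213.4163, 'eye': [0.3665, 1.0332, 0.7831], 'rotation': [-0.2245, 2.6812, -1.4466]}
top {'fx': 493.1803, 'fy': 493.1803, 'cx': 279.3253, 'cy': 211.1687, 'eye': [0.298, 0.0157, 1.6115], 'rotation': [-2.1631, 2.1345, -0.1716]}
{'clock': 0.1, 'joints': array([ 1.02640653,  0.43509468,  0.02496951,  1.57399816, -0.01158959,
        1.13400445, -0.07509742]), 'dq': array([-1.38214776e-04, -8.54650184e-04,  6.86355342e-04, -2.71512126e-03,
       -2.21930295e-03, -1.33828564e-03, -5.31095235e-05]), 'joint_efforts': array([ 2.66288698e-03, -6.69121242e+01,  9.88070816e-01, -3.15143752e+01,
       -6.04524300e-02,  3.74777452e-02,  4.55322299e-05]), 'position': array([ 0.26698072, -0.56460427,  0.2260629 ]), 'ee_rot': array([-3.06401699e+00, -6.87959026e-01,  6.66001567e-04]), 'force': array([0.75993512, 0.16132126, 0.05016809]), 'ft_torque': array([-0.00365685,  0.0273562 , -0.02804483]), 'width': 1.0012290213401218}
['PlanningError', 'camera_info', 'get_image', 'grip_point_offset', 'observe', 'sign_off']
0.0188
```

View pics/side0.png

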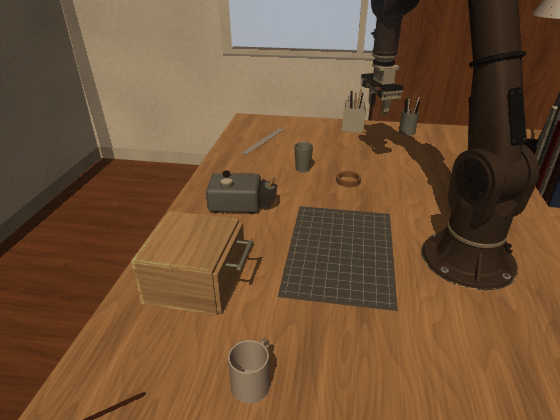

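View pics/top0.png

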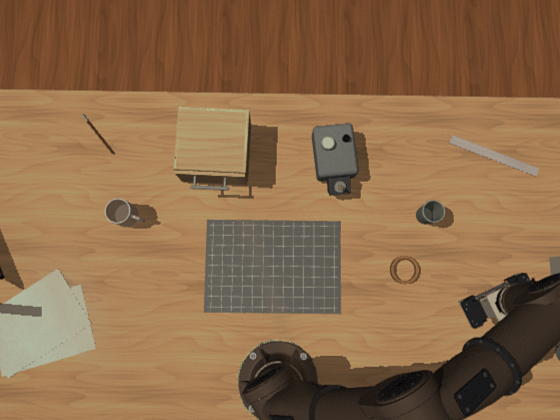

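```bash
cat > h.py <<'E'
import numpy as np,cv2
from scipy.spatial.transform import Rotation as R
from scipy.optimize import least_squares
from cell import *
CI={n:camera_info(n) for n in("side","top")}
def proj(n,p):
    c=CI[n];q=(np.atleast_2d(p)-c["eye"])@R.from_rotvec(c["rotation"]).as_matrix() if np.shape(c["rotation"])==(3,) else (np.atleast_2d(p)-c["eye"])@np.array(c["rotation"])
    return np.c_[c["fx"]*q[:,0]/q[:,2]+c["cx"],c["fy"]*q[:,1]/q[:,2]+c["cy"]]
def ray(n,uv):
    c=CI[n];M=R.from_rotvec(c["rotation"]).as_matrix() if np.shape(c["rotation"])==(3,) else np.array(c["rotation"])
    return M@np.array([(uv[0]-c["cx"])/c["fx"],(uv[1]-c["cy"])/c["fy"],1.])
def onz(n,uv,z):
    d=ray(n,uv);e=np.array(CI[n]["eye"]);return e+d*(z-e[2])/d[2]
def tri(a,b):  # side uv, top uv
    s=least_squares(lambda p:np.r_[proj("side",p)[0]-a,proj("top",p)[0]-b],[.6,0,.1]);return s.x,np.abs(s.fun).max()
def crop(im,f,u0,v0,u1,v1,k,g=1.0):
    c=cv2.resize(im[v0:v1,u0:u1,::-1],None,fx=k,fy=k,interpolation=cv2.INTER_CUBIC)
    c=(255*(c/255.)**g).astype('uint8')
    for u in range((u0//20+1)*20,u1,20): cv2.putText(c,str(u),((u-u0)*k,10),0,.35,(0,255,255)); cv2.line(c,((u-u0)*k,12),((u-u0)*k,18),(0,255,255))
    for v in range((v0//20+1)*20,v1,20): cv2.putText(c,str(v),(0,(v-v0)*k),0,.35,(0,255,255)); cv2.line(c,(24,(v-v0)*k),(30,(v-v0)*k),(0,255,255))
    cv2.imwrite(f,c)
E
python3 - <<'E'
from h import *
crop(cv2.imread("pics/top0.png")[:,:,::-1],"pics/t1.png",165,95,365,210,4,.6)
crop(cv2.imread("pics/side0.png")[:,:,::-1],"pics/s1.png",130,160,290,310,4,.6)
E
```

```text
(no output)
```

View pics/t1.png

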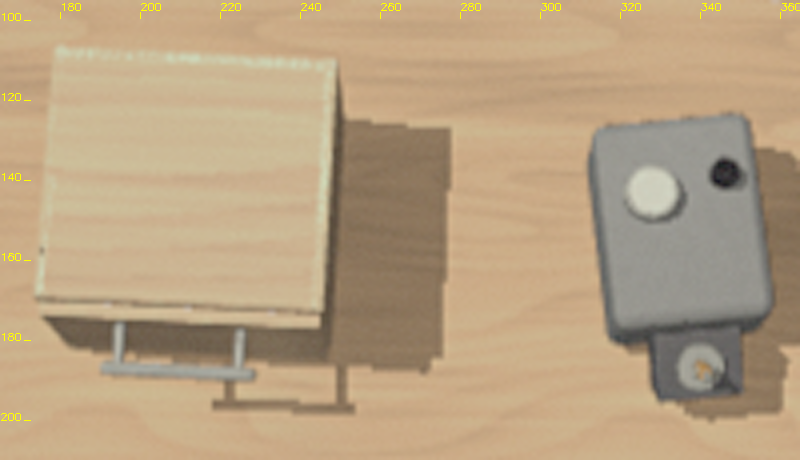

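View pics/s1.png

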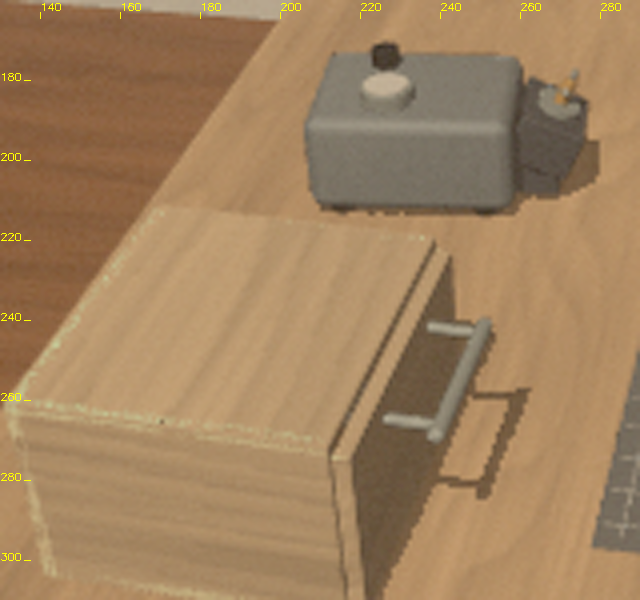

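Run:
```python
from h import *
T=lambda a:np.array(a)/4+[165,95]
S=lambda a:np.array(a)/4+[130,160]
hl,r1=tri(S([436,437]),T([103,368]));hr,r2=tri(S([486,320]),T([254,375]));print("handle",hl,r1,hr,r2,np.linalg.norm(hl-hr))
n,r=tri(S([560,102]),T([702,367]));print("shoulder",n,r)
p,r=tri(S([575,72]),T([703,370]));print("pin tip",p,r,p-n)
L=np.array([[.1,.11,.14],[.1,-.11,.14],[-.1,-.11,.14],[-.1,.11,.14]])
ot=T([[57,45],[337,60],[322,312],[36,298]]);os=S([[8,408],[160,207],[434,240],[330,450]])
def w(q,L):
    c,s=np.cos(q[2]),np.sin(q[2]);return L@np.array([[c,s,0],[-s,c,0],[0,0,1]])+[q[0],q[1],0]
f=lambda q:np.r_[(proj("top",w(q,L))-ot).ravel(),(proj("side",w(q,L))-os).ravel()]
s=least_squares(f,[.7,.2,0]);print("cab",s.x,np.round(s.fun,1)); print("handle by cab",w(s.x,np.array([[-.1-.035-.0,0,.112]])),"yaw handle",np.arctan2(-(hl-hr)[0],(hl-hr)[1]))
La=np.array([[.085,.065,.093],[.085,-.065,.093],[-.085,-.065,.093],[-.085,.065,.093]])
oa=T([[594,124],[750,110],[774,312],[610,336]])
sa=least_squares(lambda q:(proj("top",w(q,La))-oa).ravel(),[.7,-.1,0]);print("air",sa.x,np.round(sa.fun,1),"nipple by air",w(sa.x,np.array([[-.12,0,.08]])))
```

```text
handle [0.594563   0.2763881  0.10977926] 0.19089467168174679 [0.59043119 0.1594171  0.11085633] 0.2304098837832953 0.11704890734951871
shoulder [ 0.60862293 -0.19252259  0.07518538] 0.38195079246713703
pin tip [ 0.59751005 -0.18913632  0.10686588] 1.1513431461750088 [-0.01111289  0.00338627  0.03168051]
cab [ 0.73790627  0.21426745 -0.0340394 ] [-1.3  0.8 -0.6  0.5 -0.5  0.3 -1.1  0.3 -1.  -1.6 -0.6 -1.3  0.7 -1.8
 -0.2 -1. ]
handle by cab [[0.60298448 0.21886188 0.112     ]] yaw handle -0.03530865225751576
air [ 0.72520979 -0.17481766  0.10646915] [-1.1  0.   0.2  0.   0.4  1.1  0.5 -1.2] nipple by air [[ 0.60588929 -0.18756983  0.08      ]]
```

>>> drive_tool --increments '[{"grip": 1, "tx": 0.43, "ty": 0.98, "tz": 0.03, "turn": -0.455}, {"grip": 1, "tx": 0.43, "ty": 0.98, "tz": 0.03, "turn": -0.455}, {"grip": 1, "tx": 0.43, "ty": 0.98, "tz": 0.03, "turn": -0.455}, {"grip": 1, "tx": 0.43, "ty": 0.98, "tz": 0.03, "turn": -0.455}, {"grip": 1, "tx": 0.43, "ty": 0.98, "tz": 0.03, "turn": -0.455}, {"grip": 1, "tx": 0.43, "ty": 0.98, "tz": 0.03, "turn": -0.455}, {"grip": 1, "tx": 0.43, "ty": 0.98, "tz": 0.03, "turn": -0.455}, {"grip": 1, "tx": 0.43, "ty": 0.98, "tz": 0.03, "turn": -0.455}, {"grip": 1, "tx": 0.43, "ty": 0.98, "tz": 0.03, "turn": -0.455}, {"grip": 1, "tx": 0.43, "ty": 0.98, "tz": 0.03, "turn": -0.455}, {"grip": 1, "tx": 0.43, "ty": 0.98, "tz": 0.03, "turn": -0.455}]' --newtons 20

```text
clock: 1.2
position: [0.4389, -0.1723, 0.2378]
ee_rot: [-3.14, 0.052, 0.001]
force: [-0.8, -0.2, -0.2]
width: 0.089
```

>>> drive_tool --increments '[{"grip": 1, "tx": 0.428, "ty": 0.976, "tz": 0}, {"grip": 1, "tx": 0.428, "ty": 0.976, "tz": 0}, {"grip": 1, "tx": 0.428, "ty": 0.976, "tz": 0}, {"grip": 1, "tx": 0.428, "ty": 0.976, "tz": 0}, {"grip": 1, "tx": 0.428, "ty": 0.976, "tz": 0}, {"grip": 1, "tx": 0.428, "ty": 0.976, "tz": 0}, {"grip": 1, "tx": 0.428, "ty": 0.976, "tz": 0}, {"grip": 1, "tx": 0.428, "ty": 0.976, "tz": 0}, {"grip": 1, "tx": 0.428, "ty": 0.976, "tz": 0}, {"grip": 1, "tx": 0.428, "ty": 0.976, "tz": 0}, {"grip": 1, "tx": 0.428, "ty": 0.976, "tz": -0.15}, {"grip": 1, "tx": 0.428, "ty": 0.976, "tz": -0.2}, {"grip": 1, "tx": 0.428, "ty": 0.976, "tz": -0.2}, {"grip": 1, "tx": 0.428, "ty": 0.976, "tz": -0.2}]'

```text
invalid input
```

>>> drive_tool --increments '[{"grip": 1, "tx": 0.428, "ty": 0.976, "tz": 0, "turn": 0}, {"grip": 1, "tx": 0.428, "ty": 0.976, "tz": 0, "turn": 0}, {"grip": 1, "tx": 0.428, "ty": 0.976, "tz": 0, "turn": 0}, {"grip": 1, "tx": 0.428, "ty": 0.976, "tz": 0, "turn": 0}, {"grip": 1, "tx": 0.428, "ty": 0.976, "tz": 0, "turn": 0}, {"grip": 1, "tx": 0.428, "ty": 0.976, "tz": 0, "turn": 0}, {"grip": 1, "tx": 0.428, "ty": 0.976, "tz": 0, "turn": 0}, {"grip": 1, "tx": 0.428, "ty": 0.976, "tz": 0, "turn": 0}, {"grip": 1, "tx": 0.428, "ty": 0.976, "tz": 0, "turn": 0}, {"grip": 1, "tx": 0.428, "ty": 0.976, "tz": 0, "turn": 0}, {"grip": 1, "tx": 0.428, "ty": 0.976, "tz": -0.15, "turn": 0}, {"grip": 1, "tx": 0.428, "ty": 0.976, "tz": -0.2, "turn": 0}, {"grip": 1, "tx": 0.428, "ty": 0.976, "tz": -0.2, "turn": 0}, {"grip": 1, "tx": 0.428, "ty": 0.976, "tz": -0.2, "turn": 0}]'

```text
clock: 2.6
position: [0.6106, 0.2161, 0.1582]
ee_rot: [-3.141, 0.055, 0.002]
force: [0.0, 1.0, -0.0]
width: 0.003
```

>>> drive_tool --increments '[{"grip": 1, "tx": 0, "ty": 0, "tz": -0.05, "turn": 0}, {"grip": 1, "tx": 0, "ty": 0, "tz": -0.1, "turn": 0}, {"grip": 1, "tx": 0, "ty": 0, "tz": -0.13, "turn": 0}, {"grip": 1, "tx": 0, "ty": 0, "tz": -0.155, "turn": 0}, {"grip": 1, "tx": 0, "ty": 0, "tz": -0.155, "turn": 0}]'

```text
clock: 3.1
position: [0.6107, 0.2157, 0.096]
ee_rot: [3.141, -0.056, -0.002]
force: [-0.1, 0.4, 0.1]
width: 0.006
```

>>> drive_tool --increments '[{"grip": 1, "tx": -0.03, "ty": 0.001, "tz": 0, "turn": 0}, {"grip": 1, "tx": -0.07, "ty": 0.002, "tz": 0, "turn": 0}, {"grip": 1, "tx": -0.11, "ty": 0.004, "tz": 0, "turn": 0}, {"grip": 1, "tx": -0.15, "ty": 0.005, "tz": 0, "turn": 0}, {"grip": 1, "tx": -0.19, "ty": 0.006, "tz": 0, "turn": 0}, {"grip": 1, "tx": -0.23, "ty": 0.008, "tz": 0, "turn": 0}, {"grip": 1, "tx": -0.27, "ty": 0.009, "tz": 0, "turn": 0}, {"grip": 1, "tx": -0.3, "ty": 0.01, "tz": 0, "turn": 0}, {"grip": 1, "tx": -0.31, "ty": 0.01, "tz": 0, "turn": 0}, {"grip": 1, "tx": -0.318, "ty": 0.011, "tz": 0, "turn": 0}, {"grip": 1, "tx": -0.324, "ty": 0.011, "tz": 0, "turn": 0}, {"grip": 1, "tx": -0.324, "ty": 0.011, "tz": 0, "turn": 0}]'

```text
clock: 4.3
position: [0.4904, 0.2201, 0.0979]
ee_rot: [-3.137, 0.062, -0.022]
force: [30.6, -0.3, -21.5]
width: 0.006
```

>>> drive_tool --increments '[{"grip": 1, "tx": 0.02, "ty": 0, "tz": 0, "turn": 0}, {"grip": 1, "tx": 0.02, "ty": 0, "tz": 0.1, "turn": 0}, {"grip": 1, "tx": 0.02, "ty": 0, "tz": 0.22, "turn": 0}, {"grip": 0, "tx": 0.02, "ty": -0.1, "tz": 0.35, "turn": 0}, {"grip": 0, "tx": -0.05, "ty": -0.22, "tz": 0.4, "turn": 0}, {"grip": 0, "tx": -0.1, "ty": -0.34, "tz": 0.4, "turn": 0}, {"grip": 0, "tx": -0.1, "ty": -0.46, "tz": 0.4, "turn": 0}, {"grip": 0, "tx": -0.1, "ty": -0.58, "tz": 0.4, "turn": 0}, {"grip": 0, "tx": -0.1, "ty": -0.7, "tz": 0.4, "turn": 0}]'

```text
clock: 5.2
position: [0.45, -0.047, 0.2591]
ee_rot: [-3.136, 0.06, -0.025]
force: [0.6, -0.4, 0.2]
width: 0.469
```

Run:
```python
from h import *
a=get_image("top");b=get_image("side")
print(proj("top",[[.563,.26,.1],[.563,.18,.1]]),proj("side",[[.563,.26,.1],[.563,.18,.1]]))
crop(a,"pics/t2.png",165,140,265,220,4,.6);crop(b,"pics/s2.png",190,200,310,290,4,.6)
cv2.imwrite("pics/c2.png",np.vstack([cv2.copyMakeBorder(cv2.imread("pics/t2.png"),0,0,0,80,0),cv2.imread("pics/s2.png")])[:,:])
print(cv2.imread("pics/c2.png").shape, observe()["position"])
```

```text
[[196.17802235 197.8612858 ]
 [221.960665   198.22858299]] [[253.42946012 269.31091234]
 [260.14116275 249.12540167]]
(680, 480, 3) [ 0.44994397 -0.0523624   0.25862815]
```

Run:
```python
import cv2,numpy as np
t=cv2.imread("pics/t2.png");s=cv2.imread("pics/s2.png")
c=np.zeros((380,800,3),'uint8')
t=t[:320];c[:320,:400]=t
c[:360,400:]=s[:360,80:480]
cv2.imwrite("pics/c3.png",c)
```

```text
(no output)
```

View pics/c3.png

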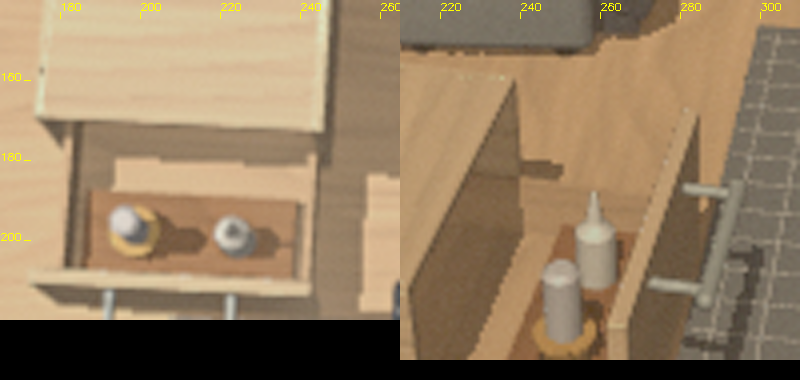

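Run:
```python
from h import *
print("cap",tri([250.25,267.5],[195.5,194.5]))
print("flange",tri([251.25,283],[198.75,198.5]))
print("front inner edge top", onz("top",[199,208.5],.132), "shell edge", onz("top",[200,171.5],.14))
```

```text
cap (array([0.571128  , 0.26137545, 0.10594927]), np.float64(0.43354974001815094))
flange (array([0.56995462, 0.2592477 , 0.05388171]), np.float64(0.25447103921334246))
front inner edge top [0.52479541 0.24506991 0.132     ] shell edge [0.6377089  0.24495968 0.14      ]
```

>>> drive_tool --increments '[{"grip": 0, "tx": 0.3, "ty": 0.78, "tz": 0, "turn": 0}, {"grip": 0, "tx": 0.3, "ty": 0.78, "tz": 0, "turn": 0}, {"grip": 0, "tx": 0.3, "ty": 0.78, "tz": 0, "turn": 0}, {"grip": 0, "tx": 0.3, "ty": 0.78, "tz": 0, "turn": 0}, {"grip": 0, "tx": 0.3, "ty": 0.78, "tz": 0, "turn": 0}, {"grip": 0, "tx": 0.3, "ty": 0.78, "tz": 0, "turn": 0}, {"grip": 0, "tx": 0.3, "ty": 0.78, "tz": 0, "turn": 0}, {"grip": 0, "tx": 0.3, "ty": 0.78, "tz": -0.1, "turn": 0}, {"grip": 0, "tx": 0.3, "ty": 0.78, "tz": -0.2, "turn": 0}, {"grip": 0, "tx": 0.3, "ty": 0.78, "tz": -0.3, "turn": 0}, {"grip": 0, "tx": 0.3, "ty": 0.78, "tz": -0.3, "turn": 0}]'

```text
clock: 6.4
position: [0.5664, 0.2585, 0.1338]
ee_rot: [3.138, -0.075, 0.01]
force: [-0.7, -1.0, -0.7]
width: 0.499
```

>>> drive_tool --increments '[{"grip": 0, "tx": 0.009, "ty": 0.004, "tz": -0.05, "turn": 0}, {"grip": 0, "tx": 0.009, "ty": 0.004, "tz": -0.1, "turn": 0}, {"grip": 0, "tx": 0.009, "ty": 0.004, "tz": -0.14, "turn": 0}, {"grip": 0, "tx": 0.009, "ty": 0.004, "tz": -0.165, "turn": 0}, {"grip": 0, "tx": 0.009, "ty": 0.004, "tz": -0.165, "turn": 0}, {"grip": 1, "tx": 0.009, "ty": 0.004, "tz": -0.165, "turn": 0}, {"grip": 1, "tx": 0.009, "ty": 0.004, "tz": -0.165, "turn": 0}, {"grip": 1, "tx": 0.009, "ty": 0.004, "tz": -0.165, "turn": 0}, {"grip": 1, "tx": 0.009, "ty": 0.004, "tz": -0.165, "turn": 0}]' --newtons 10

```text
clock: 7.3
position: [0.5705, 0.2604, 0.0687]
ee_rot: [3.139, -0.076, 0.012]
force: [-0.8, -0.0, 4.2]
width: 0.254
```

>>> drive_tool --increments '[{"grip": 1, "tx": 0, "ty": 0, "tz": 0.05, "turn": 0}, {"grip": 1, "tx": 0, "ty": 0, "tz": 0.12, "turn": 0}, {"grip": 1, "tx": 0, "ty": 0, "tz": 0.18, "turn": 0}, {"grip": 1, "tx": 0, "ty": 0, "tz": 0.22, "turn": 0}, {"grip": 1, "tx": 0, "ty": 0, "tz": 0.243, "turn": 0}, {"grip": 1, "tx": 0, "ty": 0, "tz": 0.243, "turn": 0}, {"grip": 1, "tx": -0.04, "ty": 0, "tz": 0.243, "turn": 0}, {"grip": 1, "tx": -0.07, "ty": 0, "tz": 0.243, "turn": 0}]'

```text
clock: 8.1
position: [0.5412, 0.26, 0.1646]
ee_rot: [3.138, -0.076, 0.009]
force: [0.0, 0.7, -2.2]
width: 0.26
```

>>> drive_tool --increments '[{"grip": 1, "tx": -0.013, "ty": 0, "tz": 0, "turn": 0}, {"grip": 1, "tx": -0.026, "ty": 0, "tz": 0, "turn": 0}, {"grip": 1, "tx": -0.039, "ty": 0, "tz": 0, "turn": 0}, {"grip": 1, "tx": -0.052, "ty": 0, "tz": 0, "turn": 0}, {"grip": 1, "tx": -0.06, "ty": 0, "tz": 0, "turn": 0}, {"grip": 1, "tx": -0.066, "ty": 0, "tz": 0, "turn": 0}, {"grip": 1, "tx": -0.066, "ty": 0, "tz": 0, "turn": 0}]'

```text
clock: 8.8
position: [0.5145, 0.26, 0.1646]
ee_rot: [3.138, -0.075, 0.008]
force: [1.6, 1.3, 1.6]
width: 0.257
```

Run:
```python
from h import *
b=get_image("side");o=observe();print(o["position"],o["force"],o["width"])
print(proj("side",o["position"]))
crop(b,"pics/s4.png",190,180,310,290,5,.6)
```

```text
[0.5145569  0.26001646 0.1645175 ] [1.37485553 1.18922859 1.83869187] 0.2584787773542321
[[272.81627303 250.26187403]]
```

View pics/s4.png

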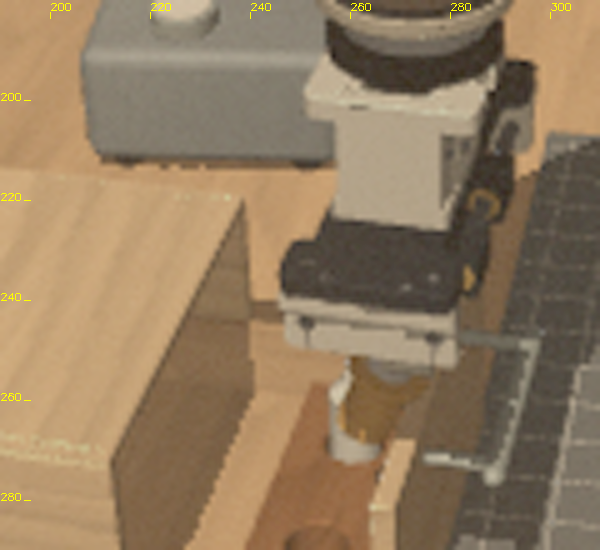

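>>> drive_tool --increments '[{"grip": 1, "tx": 0.02, "ty": 0, "tz": 0.03, "turn": 0}, {"grip": 1, "tx": 0.02, "ty": 0, "tz": 0.12, "turn": 0}, {"grip": 1, "tx": 0.02, "ty": 0, "tz": 0.2, "turn": 0}, {"grip": 1, "tx": 0.05, "ty": -0.1, "tz": 0.2, "turn": 0.147}, {"grip": 1, "tx": 0.1, "ty": -0.2, "tz": 0.2, "turn": 0.147}, {"grip": 1, "tx": 0.1, "ty": -0.3, "tz": 0.2, "turn": 0.147}, {"grip": 1, "tx": 0.1, "ty": -0.4, "tz": 0.2, "turn": 0.147}, {"grip": 1, "tx": 0.1, "ty": -0.5, "tz": 0.2, "turn": 0.147}, {"grip": 1, "tx": 0.1, "ty": -0.6, "tz": 0.2, "turn": 0.147}, {"grip": 1, "tx": 0.1, "ty": -0.7, "tz": 0.2, "turn": 0.147}, {"grip": 1, "tx": 0.1, "ty": -0.8, "tz": 0.2, "turn": 0.147}, {"grip": 1, "tx": 0.1, "ty": -0.9, "tz": 0.2, "turn": 0.147}, {"grip": 1, "tx": 0.1, "ty": -1, "tz": 0.2, "turn": 0.147}, {"grip": 1, "tx": 0.1, "ty": -1, "tz": 0.2, "turn": 0.147}]' --newtons 30

```text
clock: 10.25
position: [0.5526, -0.1472, 0.2434]
ee_rot: [3.133, 0.152, 0.003]
force: [-0.1, -0.5, -0.0]
width: 0.254
```

>>> drive_tool --increments '[{"grip": 1, "tx": 0.008, "ty": -0.06, "tz": 0, "turn": 0.01}, {"grip": 1, "tx": 0.008, "ty": -0.122, "tz": -0.07, "turn": 0.01}, {"grip": 1, "tx": 0.008, "ty": -0.122, "tz": -0.145, "turn": 0.01}, {"grip": 1, "tx": 0.008, "ty": -0.122, "tz": -0.145, "turn": 0.01}, {"grip": 1, "tx": 0.008, "ty": -0.122, "tz": -0.145, "turn": 0.01}]'

```text
clock: 10.75
position: [0.5552, -0.1948, 0.1852]
ee_rot: [3.133, 0.17, -0.001]
force: [0.3, 1.0, -0.6]
width: 0.255
```

```bash
cat >> h.py <<'E'
def cart(G,yaw,th,d):
    u=np.array([-np.sin(th)*np.cos(yaw),-np.sin(th)*np.sin(yaw),np.cos(th)]);e=np.array([-np.sin(yaw),np.cos(yaw),0]);f=np.cross(e,u)
    a=np.linspace(0,2*np.pi,60)[:,None];ring=lambda z,r:G+(z-d)*u+r*(np.cos(a)*e+np.sin(a)*f)
    return u,[ring(0,.014),ring(.035,.014),ring(.035,.02),ring(.04,.02),ring(.09,.012)]
def over(n,im,f,box,k,curves,g=.6):
    crop(im,f,*box,k,g);c=cv2.imread(f)
    for p,col in curves:
        q=((proj(n,p)-[box[0],box[1]]+.5)*k).round().astype(int);cv2.polylines(c,[q.reshape(-1,1,2)],False,col,1)
    cv2.imwrite(f,c)
E
python3 - <<'E'
from h import *
o=observe();m=R.from_rotvec(o["ee_rot"]).as_matrix();y=m[:,1]*np.sign(m[1,1]);yaw=np.arctan2(-y[0],y[1]);G=o["position"]-.0188*m[:,2]
print(o["position"],yaw,m[:,2])
b=get_image("side")
u,r=cart(G,yaw,.42,.0695);un,_=cart(G,.106,.42,.0695)
print(proj("side",G))
crop(b,"pics/a.png",240,150,300,200,8,.6)
C=[(x,(0,0,255)) for x in r[:4]]
N=np.array([.608,-.190,.079]);a=np.linspace(0,6.3,50)[:,None];e=np.array([-.106,.994,0]);f=np.cross(e,un)
C+=[(N+.018*(np.cos(a)*e+np.sin(a)*f),(0,255,0)),(np.array([N,N+.033*un]),(0,255,0))]
over("side",b,"pics/b.png",(240,150,300,200),8,C)
cv2.imwrite("pics/s5.png",np.vstack([cv2.imread("pics/a.png")[:,:],cv2.imread("pics/b.png")])[:,:])
im=cv2.imread("pics/s5.png");h=im.shape[0]//2
cv2.imwrite("pics/s5.png",np.hstack([im[:h,:400],im[h:,:400]]))
E
```

```text
[ 0.55524241 -0.19480825  0.1851617 ] 0.1082620713645049 [-1.93033921e-04 -3.58947939e-03 -9.99993539e-01]
[[285.71774753 150.79269879]]
```

View pics/s5.png

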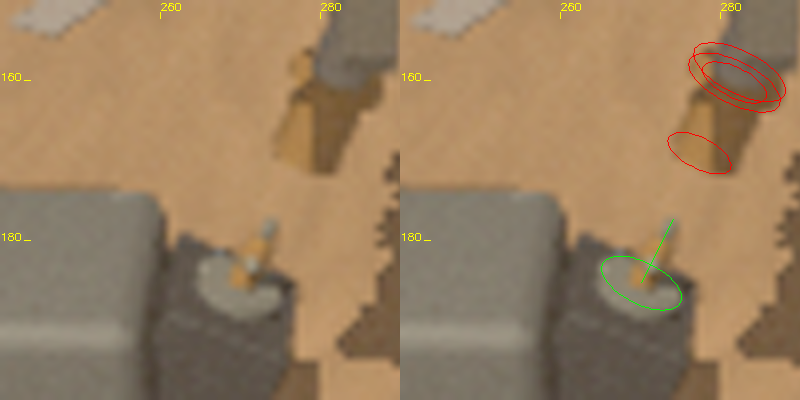

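Run:
```python
from h import *
o=observe();m=R.from_rotvec(o["ee_rot"]).as_matrix();G=o["position"]-.0188*m[:,2];yaw=.108
P=np.array([[275,157],[333,173],[303,88],[358,115],[310,171]])/8+[239.5,149.5]
for th in(.3,.34,.38,.42,.46):
    u,r=cart(G,yaw,th,.0695)
    a=proj("side",np.array([G-.07*u,G-.035*u]));v=a[0]-a[1];v/=np.linalg.norm(v);n=np.array([v[1],-v[0]])
    q=proj("side",r[0]);fl=proj("side",r[3])
    print(th,"slope",v[0]/v[1],"ext model",(q@v).max().round(2),"meas",(P@v).round(2),"lat model",(q@n).min().round(2),(q@n).max().round(2),"meas",(P@n).round(2),)
u,_=cart(G,yaw,.42,.0695);print("px per mm axial",np.linalg.norm(proj("side",G-.001*u)-proj("side",G)))
```

```text
0.3 slope -0.343686095578129 ext model 71.2 meas [70.93 70.46 61.63 62.59 71.16] lat model 314.51 323.15 meas [313.97 321.48 314.48 322.08 318.68]
0.34 slope -0.39282908191666804 ext model 57.39 meas [57.28 56.49 47.97 48.6  57.31] lat model 316.34 324.99 meas [316.75 324.23 316.85 324.49 321.46]
0.38 slope -0.4434871560065469 ext model 43.56 meas [43.57 42.46 34.27 34.57 43.4 ] lat model 317.58 326.23 meas [318.92 326.36 318.63 326.28 323.63]
0.42 slope -0.4959017423423383 ext model 29.75 meas [29.84 28.41 20.56 20.53 29.47] lat model 318.21 326.88 meas [320.5  327.88 319.8  327.46 325.2 ]
0.46 slope -0.5503430014739343 ext model 15.99 meas [16.12 14.38  6.88  6.52 15.54] lat model 318.26 326.92 meas [321.48 328.8  320.39 328.04 326.16]
px per mm axial 0.29328644667238124
```

Run:
```python
from h import *
for s in([269.6,185.1],[269.5,185.3]): print(tri(s,[340.1,186.4]))
print("at z=.08 top",onz("top",[340.1,186.4],.08),"side",onz("side",[269.55,185.2],.08))
u=np.array([-.405,-.043,.913])
for N in([.609,-.190,.08],[.61,-.188,.08]):
    N=np.array(N);print(proj("side",[N,N+.033*u]),proj("top",[N,N+.033*u]))
```

```text
(array([ 0.60944825, -0.19093596,  0.07748238]), np.float64(0.3254423741198593))
(array([ 0.60972019, -0.19104731,  0.0766102 ]), np.float64(0.29515312693149554))
at z=.08 top [ 0.60995591 -0.19053023  0.08      ] side [ 0.6074756  -0.18562531  0.08      ]
[[269.34219187 184.52150354]
 [273.27319205 176.60861839]] [[339.93463503 186.69366185]
 [341.70691359 189.01079808]]
[[268.93412507 184.79128684]
 [272.86430183 176.87328586]] [[339.30246038 186.37477822]
 [341.06147304 188.6851025 ]]
```

>>> drive_tool --increments '[{"grip": 1, "tx": 0.017, "ty": 0.001, "tz": -0.03, "turn": 0}, {"grip": 1, "tx": 0.033, "ty": 0.001, "tz": -0.058, "turn": 0}, {"grip": 1, "tx": 0.033, "ty": 0.001, "tz": -0.058, "turn": 0}, {"grip": 1, "tx": 0.033, "ty": 0.001, "tz": -0.058, "turn": 0}]'

```text
clock: 11.2
position: [0.5694, -0.1941, 0.1627]
ee_rot: [3.133, 0.171, 0.002]
force: [-0.4, -0.6, -1.1]
width: 0.252
```

Run:
```python
from h import *
o=observe();print(o["position"],o["force"])
b=get_image("side");t=get_image("top")
crop(b,"pics/a.png",250,150,300,200,8,.6)
crop(t,"pics/b.png",315,160,365,210,8,.6)
cv2.imwrite("pics/s6.png",np.hstack([cv2.imread("pics/a.png"),cv2.imread("pics/b.png")]))
m=R.from_rotvec(o["ee_rot"]).as_matrix();G=o["position"]-.0188*m[:,2];u,r=cart(G,.108,.36,.0695)
print((proj("side",[G-.0695*u])-[249.5,149.5])*8,(proj("top",[G-.0695*u])-[314.5,159.5])*8)
```

```text
[ 0.56938625 -0.194128    0.1626523 ] [-0.35964501 -0.5684752  -1.13695116]
[[194.65628686 203.6696662 ]] [[219.8941485  237.86998171]]
```

View pics/s6.png

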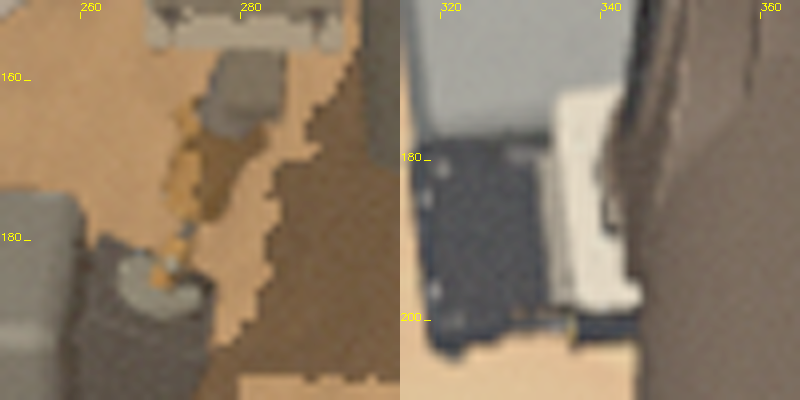

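>>> drive_tool --increments '[{"grip": 1, "tx": 0.005, "ty": 0, "tz": -0.011, "turn": 0}, {"grip": 1, "tx": 0.01, "ty": 0.001, "tz": -0.022, "turn": 0}, {"grip": 1, "tx": 0.015, "ty": 0.001, "tz": -0.033, "turn": 0}, {"grip": 1, "tx": 0.019, "ty": 0.002, "tz": -0.043, "turn": 0}, {"grip": 1, "tx": 0.019, "ty": 0.002, "tz": -0.043, "turn": 0}]'

```text
clock: 11.8
position: [0.5768, -0.1935, 0.1452]
ee_rot: [3.133, 0.171, 0.001]
force: [-0.7, -0.3, -1.1]
width: 0.254
```

>>> drive_tool --increments '[{"grip": 1, "tx": 0.002, "ty": 0, "tz": -0.006, "turn": 0}, {"grip": 1, "tx": 0, "ty": 0, "tz": -0.01, "turn": 0}, {"grip": 1, "tx": -0.003, "ty": 0, "tz": -0.014, "turn": 0}, {"grip": 1, "tx": -0.006, "ty": 0, "tz": -0.017, "turn": 0}, {"grip": 1, "tx": -0.006, "ty": 0, "tz": -0.017, "turn": 0}]'

```text
clock: 12.3
position: [0.5749, -0.1934, 0.1387]
ee_rot: [3.133, 0.171, 0.003]
force: [1.7, -0.1, -0.7]
width: 0.255
```

>>> drive_tool --increments '[{"grip": 1, "tx": 0.002, "ty": 0, "tz": -0.006, "turn": 0}, {"grip": 1, "tx": 0.005, "ty": 0.001, "tz": -0.012, "turn": 0}, {"grip": 1, "tx": 0.008, "ty": 0.001, "tz": -0.018, "turn": 0}, {"grip": 1, "tx": 0.0105, "ty": 0.001, "tz": -0.024, "turn": 0}, {"grip": 1, "tx": 0.0105, "ty": 0.001, "tz": -0.024, "turn": 0}]' --newtons 40

```text
clock: 12.8
position: [0.5797, -0.1928, 0.1292]
ee_rot: [3.133, 0.171, 0.005]
force: [1.7, 1.5, 5.3]
width: 0.251
```

>>> drive_tool --increments '[{"grip": 1, "tx": 0.002, "ty": 0, "tz": -0.005, "turn": 0}, {"grip": 1, "tx": 0.004, "ty": 0, "tz": -0.01, "turn": 0}, {"grip": 1, "tx": 0.006, "ty": 0, "tz": -0.014, "turn": 0}, {"grip": 1, "tx": 0.006, "ty": 0, "tz": -0.014, "turn": 0}]' --newtons 50

```text
clock: 13.2
position: [0.5812, -0.1928, 0.126]
ee_rot: [3.133, 0.171, 0.004]
force: [-10.8, 3.8, 27.4]
width: 0.255
```

Run:
```python
from h import *
o=observe();print(o["position"],o["force"],o["width"],o["clock"])
b=get_image("side")
m=R.from_rotvec(o["ee_rot"]).as_matrix();G=o["position"]-.0188*m[:,2];u,r=cart(G,.108,.42,.0695);print(G-.0695*u)
crop(b,"pics/a.png",245,150,295,200,8,.6);over("side",b,"pics/b.png",(245,150,295,200),8,[(x,(0,0,255)) for x in r[:4]])
cv2.imwrite("pics/s7.png",np.hstack([cv2.imread("pics/a.png"),cv2.imread("pics/b.png")]))
o=observe();print(o["position"],o["force"],o["clock"])
```

```text
[ 0.58120289 -0.19275296  0.12598282] [-10.8343494    3.81907251  27.42200248] 0.2546330319143785 13.2
[ 0.6093302  -0.18961984  0.08132292]
[ 0.58119492 -0.19275084  0.12598515] [-12.6234893    3.04450653  27.14694834] 13.25
```

View pics/s7.png

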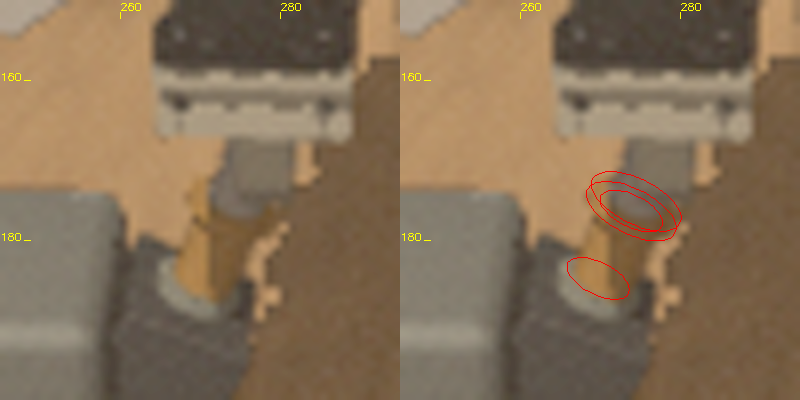

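>>> drive_tool --increments '[{"grip": 1, "tx": -0.002, "ty": 0, "tz": -0.005, "turn": 0}, {"grip": 1, "tx": -0.004, "ty": 0, "tz": -0.006, "turn": 0}, {"grip": 1, "tx": -0.006, "ty": 0, "tz": -0.007, "turn": 0}, {"grip": 1, "tx": -0.006, "ty": 0, "tz": -0.007, "turn": 0}]' --newtons 35

```text
clock: 13.65
position: [0.5803, -0.1928, 0.1256]
ee_rot: [3.132, 0.171, 0.01]
force: [-3.7, 2.0, 19.4]
width: 0.249
```

Run:
```python
from h import *
o=observe();print(o["position"],o["force"],o["width"],o["clock"])
b=get_image("side");crop(b,"pics/s8.png",245,150,295,200,10,.6)
```

```text
[ 0.58029298 -0.19276885  0.12557558] [-3.68265522  2.00077509 19.41475707] 0.24908863737424333 13.65
```

View pics/s8.png

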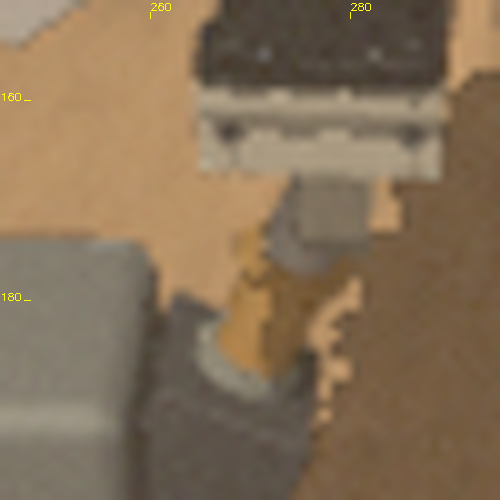

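>>> drive_tool --increments '[{"grip": 1, "tx": -0.003, "ty": 0, "tz": -0.005, "turn": 0}, {"grip": 1, "tx": -0.004, "ty": 0, "tz": -0.005, "turn": 0}, {"grip": 1, "tx": -0.004, "ty": 0, "tz": -0.005, "turn": 0}]' --newtons 20

```text
clock: 14.0
position: [0.5798, -0.1929, 0.1253]
ee_rot: [3.131, 0.171, 0.014]
force: [-1.9, 0.4, 14.3]
width: 0.256
```

>>> drive_tool --increments '[{"grip": 1, "tx": -0.006, "ty": 0, "tz": -0.006, "turn": 0}, {"grip": 1, "tx": -0.008, "ty": 0, "tz": -0.007, "turn": 0}, {"grip": 1, "tx": -0.008, "ty": 0, "tz": -0.007, "turn": 0}]' --newtons 20

```text
clock: 14.3
position: [0.5778, -0.1931, 0.1239]
ee_rot: [3.13, 0.171, 0.019]
force: [-0.2, 0.7, 10.9]
width: 0.258
```

>>> drive_tool --increments '[{"grip": 1, "tx": 0, "ty": 0, "tz": -0.003, "turn": 0}, {"grip": 1, "tx": 0.002, "ty": 0, "tz": -0.005, "turn": 0}, {"grip": 1, "tx": 0.002, "ty": 0, "tz": -0.005, "turn": 0}, {"grip": 1, "tx": 0.002, "ty": 0, "tz": -0.005, "turn": 0}]' --newtons 45

```text
clock: 14.7
position: [0.5782, -0.1932, 0.1239]
ee_rot: [3.13, 0.171, 0.019]
force: [-8.4, 3.3, 23.0]
width: 0.253
```

Run:
```python
from h import *
o=observe();print(o["position"],o["force"],o["width"],o["clock"],np.abs(o["dq"]).max())
b=get_image("side");m=R.from_rotvec(o["ee_rot"]).as_matrix();G=o["position"]-.0188*m[:,2];u,r=cart(G,.108,.42,.0695);print(G-.0695*u)
crop(b,"pics/a.png",245,150,295,200,8,.6);over("side",b,"pics/b.png",(245,150,295,200),8,[(x,(0,0,255)) for x in r[:4]])
cv2.imwrite("pics/s9.png",np.hstack([cv2.imread("pics/a.png"),cv2.imread("pics/b.png")]))
```

```text
[ 0.57817257 -0.19321041  0.12394394] [-8.37164767  3.32771405 22.97351956] 0.25321226029148314 14.7 0.0020602718146250885
[ 0.6061139  -0.19003183  0.07928241]
```

View pics/s9.png

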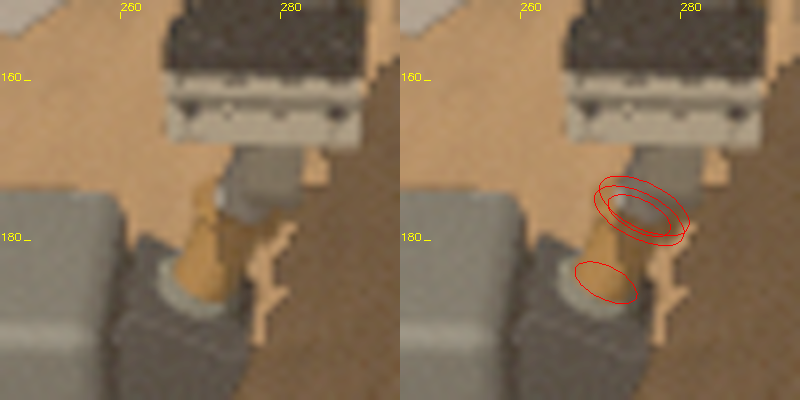

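```bash
python3 -c "
from cell import *
print(sign_off()); o=observe(); print(o['position'],o['force'],o['width'],o['clock'])"
```

```text
the job is handed in; nothing more can be done
None
the job is handed in; nothing more can be done
```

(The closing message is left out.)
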